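# Prime the bench grease pump

### The arm

A 6-joint arm with a two-finger parallel gripper is mounted at the origin on the work surface; the furniture and walls round the work are solid. World frame = base frame: x ahead of the robot, y to its left, z up, the work surface at z = 0. Lengths are in m, angles in rad, forces in N, time in s.
With the tool pointing down it reaches from about 0.225 to 0.875 m from the base axis. Payload 3.4 kg.
Tool frame: the origin (TCP) lies at the very end of the fingers, on their centre line; the grasp point (between the pads) lies 19 mm behind it (grasp_offset is the distance from the TCP to the grasp point, in m); y points along the fingers, z is the direction in which the jaws open and shut, and the axes are right-handed (so a half turn about y gives the same grasp; the last joint's range is limited). The gripper opens to 85 mm and grips with 20 to 120 N. Pads are 22 mm wide; open, the fingers measure 114 mm over their backs; the gripper's body (76 mm by 85 mm) begins 54 mm behind the grasp point. The pads swing forward as they close: fully open they stand 13 mm farther back than shut.
Start: joints at [-1.455, 0.276, 1.505, -0, 1.361, -0.121], TCP at [0.135, -0.559, 0.231] pointing down, gripper open.
Joint ranges: [-2.89, 2.89], [-0.75, 2.08], [0.22, 2.7], [-1.18, 4.32], [0.11, 2.71], [-2.7, 2.7]. Speed limits (rad/s): [2.57, 2.57, 3.14, 3.14, 3.14, 3.14].

### API

Orientations are given as a unit quaternion [w, x, y, z].
In Python, from rig import get_state, get_image, sign_off, grasp_offset gives the robot as it stands.
- The arm moves only by the shell command python3 -m jog 'ROWS' [FORCE]. ROWS is JSON, one flat list of numbers, 7 for each row, row after row: the closure in counts, from 0 (fully open) to 255 (shut), then the shift along the tool's x, y, z in cm, then the turn, a rotation vector about the tool's x, y, z in units of 8 degrees (1.0 is 8 degrees). In form: [jaw, tx, ty, tz, rx, ry, rz, jaw, tx, ty, tz, rx, ry, rz, ...]. A call has 1 to 12 rows; each row is the pose to reach, as a shift and turn from the pose commanded when the call began, along the tool's axes at that moment; what a row does not reach only later rows make up. A row lasts 1/8 s, in which the tool goes at most 62.5 mm and 10.7 degrees, less where a joint would pass 70% of its speed; a pose out of reach is approached as far as the arm can. A call with a gripper value outside its range is refused whole. The fingers move at their own pace and stop on an object; FORCE is the grip in N (left out, the last holds). Time passes only in rows, so rows that repeat a pose let the fingers close. It gives the time, the measured TCP pose, the force and the opening at its end, in the units of the state.
- get_state(): the state, without advancing time (a new reading comes with each control period).
- get_image(name): name is "scene" or "side" or "wrist"; returns a dict with "color" (480x640x3 uint8, blue, green, red), "mtx" (3x3 intrinsics, pixels), "R" (3x3) and "t" (3): a world point X has camera coordinates R X + t; the wrist camera has in their place "tool_from_camera" (4x4, takes a point from camera to tool coordinates, whose origin is the TCP and whose axes are the tool frame's). Camera axes: x right, y down, z forward; pixel columns grow to the right and rows downward; lengths in m; the calibration is good to about 2 mm. A picture is of the moment at which its call begins: read the wrist's pose just before it. There is no depth.
- sign_off(): hands the job in, once; it reports no verdict.
The state is a dict: "clock": time; "qpos": joint angles; "qd": joint speeds; "effort": joint torques, N m; "position": TCP position; "ee_rot": TCP orientation; "contact_force": force on the tool from outside, world axes, zero at the start; "moment": the same for the moment, N m; "width": finger opening in m.
Only numpy, scipy, OpenCV 4.12 (cv2) and the standard library are available. Lean on these libraries where they do the work, as an engineer would, in place of code of your own. Each camera call takes 0.05 s, during which the arm holds its last target.

### The job

Prime the bench grease pump: press its black pad down with the fingertips in full strokes, letting it spring right back up after each one, again and again until the red-capped indicator pin stands fully out and the whole green band near its foot shows above the sleeve. Then leave the pad up and take the hand away. Only push the pad: do not touch the pin, do not lift or shift the pump, and leave the red-and-white marker and the single cast frame beside it where they are.

Things in the scene. Friction and masses are not known exactly. Their poses are not given: they have to be found in the camera images.
- pump: grease pump standing loose on rubber feet, 3.5 kg, base 100 (x) x 140 (y) x 20 mm high. Origin: centre of the underside; z up. The upright grey pump cylinder (62 mm wide, top 108 mm up) stands at local y = +30 mm; the aluminium indicator sleeve (34 mm wide, top 70 mm up) at local y = -44 mm, both at local x = 0. A short brass outlet sticks out on the +x side
- pad_top (a point): centre of the flat top of the plunger's round black pad, 38 mm across, 11 mm thick, 158.5 mm above the pump's underside when up; it moves with the plunger, straight down along the pump's z
- plunger (a joint): how far the plunger is pressed, m: 0 up, 0.028 fully down at its stop. A spring pushes it back: about 4 N at the top, 13 N with the drive at the bottom. A stroke counts only if it goes nearly all the way down (0.024 or more) and then nearly all the way back up (0.002 or less)
- pin (a joint): how far the indicator pin stands out of its sleeve, m. It starts between 0 and about 0.02 and each full stroke raises it by about 0.008 (the first may give up to 0.013 or less than 0.008); it stays where it is between strokes. Fully out is 0.036 or more, usually 0.038 to 0.040, and then more strokes do not move it
- pin_top (a point): centre of the top of the indicator pin's red cap (17 mm wide); 77 mm above the pump's underside with the pin in, about 117 mm with it fully out. Do not touch the pin
- marker: paint marker with a white barrel and a red cap, lying flat in front of the pump (on its -x side), 136 mm long along its y, 14 mm wide, 15 mm high; it does not roll; origin at the centre of its underside. Leave alone
- cast_frame: single die-cast aluminium frame lying flat on the worktop to the right of the pump, 99 x 113 x 30 mm; origin at the centre of its underside. Leave alone

How it is judged:
On the way:
1. the pin is pumped fully out (value of joint pin above 0.036 m), for 0.2 s.
At the end, for the whole second after the job is handed in: the indicator pin stands out at least 36 mm, the plunger is back up within 3 mm, the pump stands flat within 20 mm of where it was, the marker and the cast frame lie within 15 mm of where they were (value of joint pin above 0.036 m and value of joint plunger below 0.003 m and distance of pump from where it was at the start of the episode below 0.02 m and angle between pump's own z axis and vertical below 0.05 rad and distance of each of marker, cast_frame from where it was at the start of the episode below 0.015 m); the robot touches nothing.
It fails at once if the pin was touched (contact force between any of the fingers, the arm and pin above 0.5 N).
It fails at once if the pump was lifted, tipped or shifted (height (world z) of pump above 0.006 m or distance of pump from where it was at the start of the episode above 0.02 m or angle between pump's own z axis and vertical above 0.12 rad).
It fails at once if the marker or the cast frame was lifted or moved (distance of any of marker, cast_frame from where it was at the start of the episode above 0.015 m).
It also fails if it takes over 48 s, if anything falls off the work surface, if the arm or the gripper's body presses on something with over 40 N, if the wrist force passes 120 N, or if a joint passes its speed limit or range.

## Working session

There is one attempt and no reset: what is moved stays moved. The work goes in short steps, Python scripts to look and compute and a shell command to move; the robot and the scene stay as the last step left them, time stands still between calls to the robot, and variables do not carry over. Pictures are saved under pics/ and viewed, and the job is handed in when it is done.

```bash
mkdir -p pics; ls
python3 - <<'E'
from rig import *
import cv2
s=get_state()
for k in s: print(k,s[k])
print(grasp_offset)
for n in ("scene","side","wrist"):
    im=get_image(n); cv2.imwrite(f"pics/{n}0.png",im["color"])
    import pickle; pickle.dump(im,open(f"pics/{n}0.pkl","wb"))
    if n!="wrist": print(n,-im["R"].T@im["t"])
E
```

```text
pics
clock 0.0
qpos [-1.45502766e+00  2.76604987e-01  1.50614692e+00  1.07128267e-05
  1.36070869e+00 -1.20970202e-01]
qd [-0.00117909  0.00050899 -0.00081164  0.0018538   0.00072561 -0.00060376]
effort [-2.44278956e-03 -4.16786885e+01 -2.45806915e+01 -3.09548432e-04
  1.11504659e-02 -3.11996700e-05]
position [ 0.1348095  -0.55842062  0.23042853]
ee_rot [ 0.08350911 -0.08349826  0.702819   -0.7014982 ]
contact_force [ 0.69321547 -0.7513494   0.21915201]
moment [ 0.02139955 -0.0684226  -0.02718859]
width 0.08539995423680904
0.0187
scene [0.03469661 0.41621169 0.78884415]
side [0.42756277 0.68444807 0.6951144 ]
```

View pics/scene0.png

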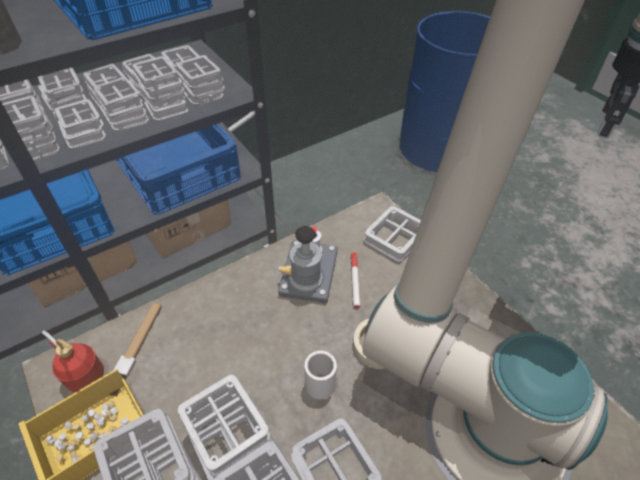

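View pics/side0.png

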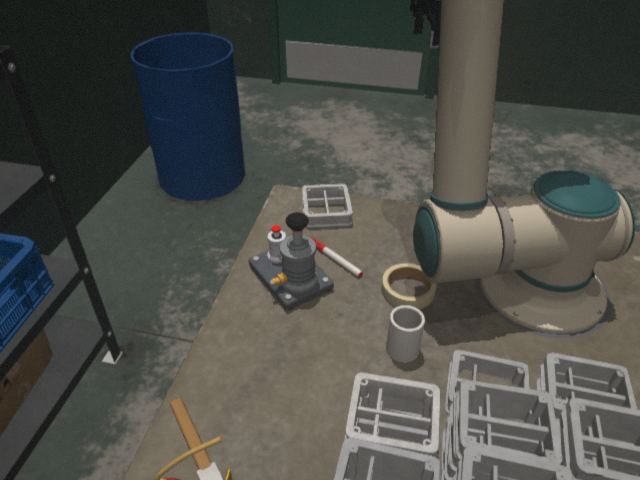

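View pics/wrist0.png

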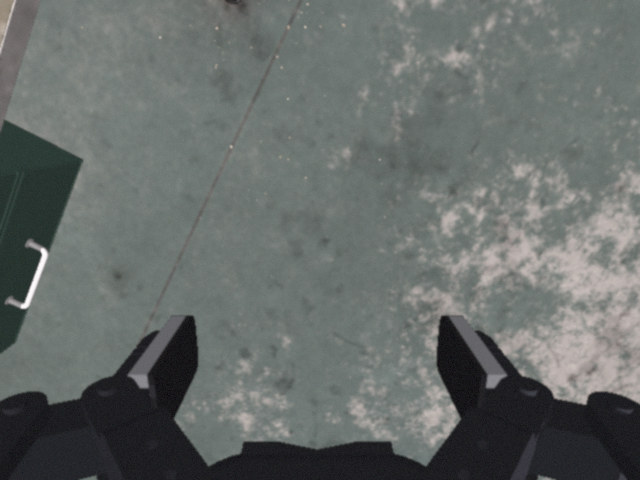

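The scene view shows the pad at about (305,234), with the pin partly hidden behind it at (316,233). The side view shows the pad at (297,220) and the red pin cap at (276,230). The pump stands near the far edge of the bench, the frame is to its right and the marker is nearer the robot. Next I'll triangulate the pad and pin.

```bash
cat > h.py <<'E'
import numpy as np, cv2, pickle
def ray(im,uv):
    d=np.linalg.inv(im["mtx"])@np.array([uv[0],uv[1],1.]); d=im["R"].T@d
    return -im["R"].T@im["t"], d/np.linalg.norm(d)
def tri(a,ua,b,ub):
    c1,d1=ray(a,ua);c2,d2=ray(b,ub)
    s=np.linalg.lstsq(np.c_[d1,-d2],c2-c1,rcond=None)[0]
    p,q=c1+s[0]*d1,c2+s[1]*d2
    return (p+q)/2,np.linalg.norm(p-q)
def plane(im,uv,z):
    c,d=ray(im,uv); return c+d*(z-c[2])/d[2]
def proj(im,X):
    p=im["mtx"]@(im["R"]@np.asarray(X)+im["t"]); return p[:2]/p[2]
def blob(im,box,f):
    x0,y0,x1,y1=box; c=im["color"][y0:y1,x0:x1]; m=f(c).astype(np.uint8)
    n,l,st,ce=cv2.connectedComponentsWithStats(m)
    return [(st[i],ce[i]+[x0,y0]) for i in range(1,n) if st[i][4]>8]
E
python3 - <<'E'
from h import *
S=pickle.load(open("pics/scene0.pkl","rb"));D=pickle.load(open("pics/side0.pkl","rb"))
dark=lambda c:c.max(2)<45
red=lambda c:(c[...,2].astype(int)-c[...,1]>60)
for n,im,b in(("scene",S,(285,220,335,260)),("side",D,(260,205,325,250))):
    print(n,"dark",blob(im,b,dark),"red",blob(im,b,red))
cv2.imwrite("pics/c1.png",np.hstack([cv2.resize(S["color"][210:310,265:365],None,fx=4,fy=4,interpolation=2),cv2.resize(D["color"][205:305,240:340],None,fx=4,fy=4,interpolation=2)]))
E
```

```text
scene dark [] red [(array([26,  6,  6,  6, 20], dtype=int32), array([314.  , 228.45]))]
side dark [(array([ 27,  11,  21,  15, 169], dtype=int32), array([296.71597633, 223.82840237]))] red [(array([11, 20, 10,  7, 56], dtype=int32), array([275.76785714, 228.        ])), (array([51, 32, 14, 13, 69], dtype=int32), array([318.43478261, 243.85507246]))]
```

View pics/c1.png

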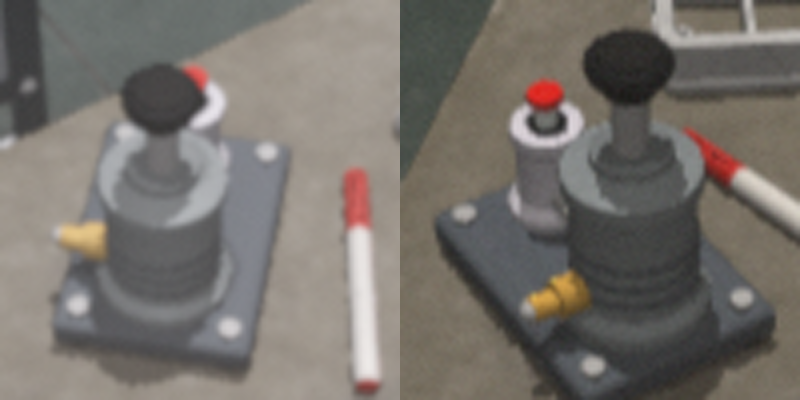

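Run:
```python
from h import *
S=pickle.load(open("pics/scene0.pkl","rb"));D=pickle.load(open("pics/side0.pkl","rb"))
s=lambda x,y:(265+x/4-.4,210+y/4-.4); d=lambda x,y:(240+(x-400)/4-.4,205+y/4-.4)
p,g=tri(S,s(164,98),D,d(629.5,66)); print("pad mid",p,g, plane(S,s(164,98),.153),plane(D,d(629.5,66),.153))
b=[plane(S,s(*q),.022) for q in((126,132),(267,152),(78,304),(230,327))]
print("bolts scene",np.round(b,4),np.mean(b,0))
c=[plane(D,d(*q),.022) for q in((464,213),(741,298),(592,367))]
print("side",np.round(c,4))
x=b[1]-b[3];print("y axis -dir",np.degrees(np.arctan2(x[1],x[0])), np.linalg.norm(x))
x=c[0]-c[2];print(np.degrees(np.arctan2(x[1],x[0])),np.linalg.norm(x))
for h in(.08,.085,.09,.095): print("pin",h,plane(D,d(545,88),h))
# marker ends, frame
print("marker",plane(S,s(357,172),.012),plane(S,s(369,386),.012))
print("frame",[np.round(plane(S,q,.03),3) for q in((389,206),(421,222),(403,261),(365,239))])
```

```text
pad mid [ 0.43341027 -0.01320105  0.15298153] 0.0003538611575779405 [ 0.43356546 -0.01336201  0.153     ] [ 0.43331724 -0.01293061  0.153     ]
bolts scene [[ 0.5143 -0.0701  0.022 ]
 [ 0.4488 -0.1092  0.022 ]
 [ 0.4545  0.0291  0.022 ]
 [ 0.3891 -0.0102  0.022 ]] [ 0.45169182 -0.04009974  0.022     ]
side [[ 0.5118 -0.0735  0.022 ]
 [ 0.3867 -0.0131  0.022 ]
 [ 0.4522  0.0271  0.022 ]]
y axis -dir -58.895655972691976 0.11568277196554175
-59.36197502969381 0.1169194378084537
pin 0.08 [ 0.4723292 -0.0918805  0.08     ]
pin 0.085 [ 0.47196531 -0.08557006  0.085     ]
pin 0.09 [ 0.47160143 -0.07925962  0.09      ]
pin 0.095 [ 0.47123754 -0.07294918  0.095     ]
marker [ 0.40933464 -0.1370835   0.012     ] [ 0.32031674 -0.03389118  0.012     ]
frame [array([ 0.427, -0.287,  0.03 ]), array([ 0.345, -0.292,  0.03 ]), array([ 0.311, -0.173,  0.03 ]), array([ 0.407, -0.17 ,  0.03 ])]
```

```bash
cat > k.py <<'E'
from rig import *
import numpy as np,sys
from scipy.spatial.transform import Rotation as Ro
s=get_state(); w,x,y,z=s["ee_rot"]; R=Ro.from_quat([x,y,z,w]).as_matrix()
T=np.array([float(v) for v in sys.argv[1:4]]); print("t",round(s["clock"],2),"pos",np.round(s["position"],4),"F",np.round(s["contact_force"],1),"q",np.round(s["qpos"],2),"w",s["width"])
print("R\n",np.round(R,3)); print("shift cm",np.round(100*R.T@(T-s["position"]),2))
for h in (31,211):
    a=np.radians(h); zz=np.array([np.cos(a),np.sin(a),0]);yy=np.array([0,0,-1.]);G=np.c_[np.cross(yy,zz),yy,zz]
    print(h,"turn units",np.round(np.degrees(Ro.from_matrix(R.T@G).as_rotvec())/8,2))
E
python3 k.py 0.4334 -0.0132 0.230
```

```text
t 0.15 pos [ 0.1348 -0.5586  0.2306] F [0.6 0.3 0.7] q [-1.46  0.28  1.51 -0.    1.36 -0.12] w 0.08527614120680355
R
 [[-0.972 -0.     0.235]
 [-0.235  0.001 -0.972]
 [-0.    -1.    -0.001]]
shift cm [-41.82   0.13 -46.01]
31 turn units [ 1.000e-02 -1.343e+01 -1.000e-02]
211 turn units [0.01 9.07 0.01]
```

```bash
python3 -m jog '[255,-3.5,0,-3.8,0,-1.12,0, 255,-7,0,-7.7,0,-2.24,0, 255,-10.5,0,-11.5,0,-3.36,0, 255,-13.9,0,-15.3,0,-4.48,0, 255,-17.4,0,-19.2,0,-5.6,0, 255,-20.9,0,-23,0,-6.72,0, 255,-24.4,0,-26.8,0,-7.84,0, 255,-27.9,0,-30.7,0,-8.96,0, 255,-31.4,0,-34.5,0,-10.08,0, 255,-34.9,0,-38.3,0,-11.2,0, 255,-38.4,0,-42.2,0,-12.3,0, 255,-41.8,0.1,-46,0,-13.43,0]' 40; python3 k.py 0.4334 -0.0132 0.230
python3 - <<'E'
from rig import *; import cv2,pickle
for n in("scene","side","wrist"):
    im=get_image(n); cv2.imwrite(f"pics/{n}1.png",im["color"]); pickle.dump(im,open(f"pics/{n}1.pkl","wb"))
E
```

```text
clock: 1.65
position: [0.4338, -0.0121, 0.2303]
ee_rot: [-0.616, 0.616, -0.346, 0.347]
contact_force: [0.7, -0.8, -0.3]
width: -0.0002
t 1.65 pos [ 0.4338 -0.0121  0.2303] F [ 0.7 -0.8 -0.3] q [-0.19  0.06  1.78 -0.    1.3  -0.73] w -0.00018017311446807307
R
 [[ 0.52   0.     0.854]
 [-0.854 -0.     0.52 ]
 [ 0.001 -1.     0.   ]]
shift cm [ 0.07  0.03 -0.1 ]
31 turn units [-0.    0.04  0.  ]
211 turn units [ 1.000e-02 -2.246e+01  0.000e+00]
```

View pics/side1.png

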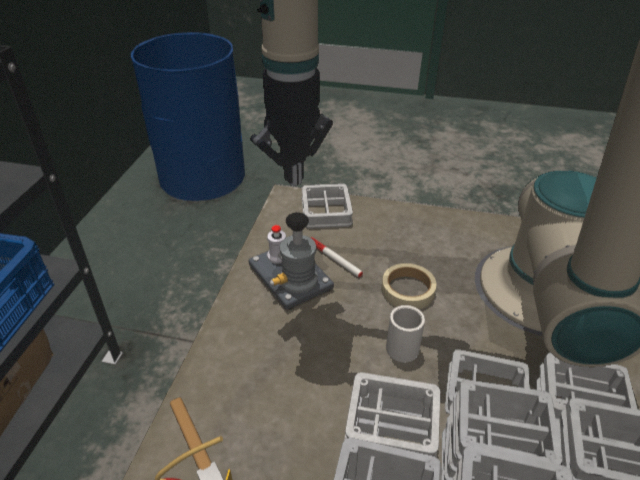

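View pics/wrist1.png

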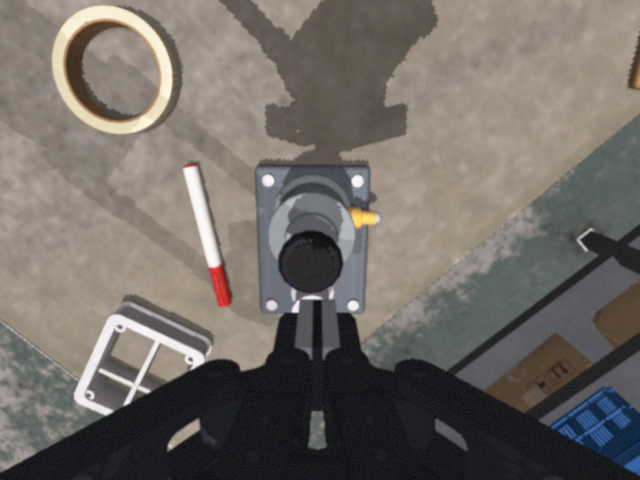

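The wrist view shows the pad at about (310,263), and the jaw axis is parallel to the pump's x. The side view shows the fingers directly above the pad. I'll cross-check the pad position with the wrist ray.

Run:
```python
from h import *
from scipy.spatial.transform import Rotation as Ro
W=pickle.load(open("pics/wrist1.pkl","rb"));M=W["tool_from_camera"]
m=(W["color"].max(2)<38)[225:300,270:350].astype(np.uint8)
n,l,st,ce=cv2.connectedComponentsWithStats(m); i=1+st[1:,4].argmax(); print(st[i],ce[i]+[270,225])
R=Ro.from_quat([.616,-.346,.347,-.616]).as_matrix();p=np.array([.4338,-.0121,.2303])
d=R@M[:3,:3]@np.linalg.inv(W["mtx"])@np.array([310.5,263,1]);c=p+R@M[:3,3]
for z in(.153,.1585): print(c+d*(z-c[2])/d[2])
D=pickle.load(open("pics/side1.pkl","rb"));print(proj(D,p))
```

```text
[ 10   6  62  46 625] [313.8384 243.4576]
[ 0.43196365 -0.0171459   0.153     ]
[ 0.43101027 -0.01541648  0.1585    ]
[295.636006   181.27864679]
```

```bash
python3 -m jog '[255,0.1,4,-0.2,0,0,0, 255,0.1,6.8,-0.2,0,0,0, 255,0.1,7.5,-0.2,0,0,0, 255,0.1,8.1,-0.2,0,0,0, 255,0.1,8.1,-0.2,0,0,0]'
python3 - <<'E'
from rig import *; import cv2,numpy as np
a=[get_image(n)["color"] for n in("side","scene")]
cv2.imwrite("pics/p1.png",np.hstack([cv2.resize(a[0][155:305,220:370],None,fx=2.6,fy=2.6),cv2.resize(a[1][170:320,230:380],None,fx=2.6,fy=2.6)]))
E
```

```text
clock: 2.42
position: [0.4303, -0.0165, 0.15]
ee_rot: [-0.614, 0.616, -0.35, 0.348]
contact_force: [-3.8, 0.8, 7.4]
width: 0.0004
```

View pics/p1.png

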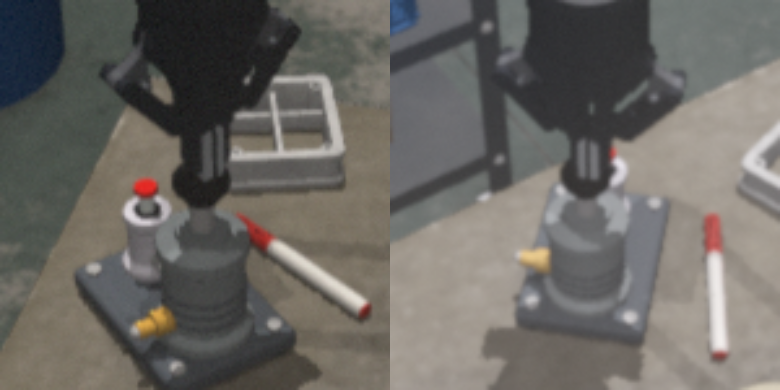

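The tips are sitting on the pad about 8 mm down, with 7 N upward. Next is the rest of the stroke.

```bash
python3 -m jog '[255,0,0.7,0,0,0,0, 255,0,1.3,0,0,0,0, 255,0,1.8,0,0,0,0, 255,0,2.0,0,0,0,0, 255,0,2.0,0,0,0,0]'
python3 - <<'E'
from rig import *; import cv2,numpy as np
a=[get_image(n)["color"] for n in("side","scene")]
cv2.imwrite("pics/p2.png",np.hstack([cv2.resize(a[0][155:305,220:370],None,fx=2.6,fy=2.6),cv2.resize(a[1][170:320,230:380],None,fx=2.6,fy=2.6)]))
E
```

```text
clock: 3.15
position: [0.4311, -0.0166, 0.1312]
ee_rot: [-0.615, 0.616, -0.349, 0.348]
contact_force: [-5.3, 0.8, 12.2]
width: 0.0002
```

View pics/p2.png

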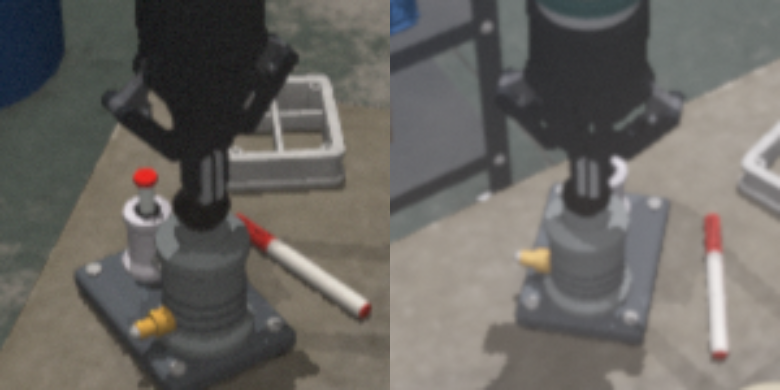

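The pin rose and the cap now stands higher. I'll go back up clear of the pad, re-centre slightly, then press again.

```bash
python3 -m jog '[255,0,-1.5,0,0,0,0, 255,0,-3.2,0,0,0,0, 255,-0.1,-3.2,0.2,0,0,0, 255,-0.1,-3.2,0.2,0,0,0, 255,-0.1,-3.2,0.2,0,0,0, 255,-0.1,-2.2,0.2,0,0,0, 255,-0.1,-1.4,0.2,0,0,0, 255,-0.1,-0.6,0.2,0,0,0, 255,-0.1,0,0.2,0,0,0, 255,-0.1,0.1,0.2,0,0,0, 255,-0.1,0.1,0.2,0,0,0]'
python3 - <<'E'
from rig import *; import cv2,numpy as np
a=[get_image(n)["color"] for n in("side","scene")]
cv2.imwrite("pics/p3.png",np.hstack([cv2.resize(a[0][155:305,220:370],None,fx=2.6,fy=2.6),cv2.resize(a[1][170:320,230:380],None,fx=2.6,fy=2.6)]))
E
```

```text
clock: 4.62
position: [0.4338, -0.014, 0.1297]
ee_rot: [0.616, -0.615, 0.348, -0.349]
contact_force: [-3.8, 0.1, 17.7]
width: -0.0
```

View pics/p3.png

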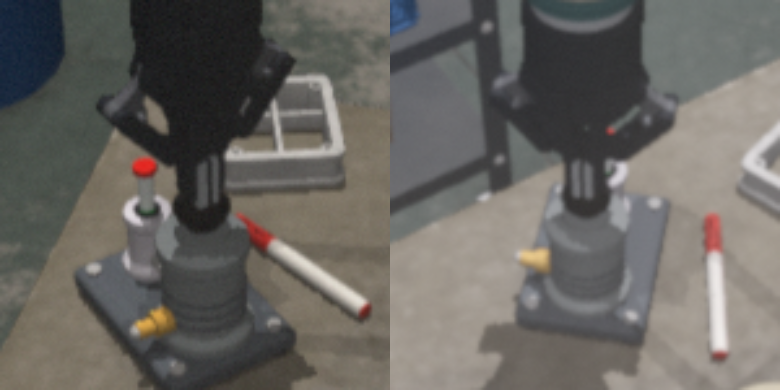

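The pin is rising each time, and green is starting to show at its foot. Another full stroke.

```bash
python3 -m jog '[255,0,-1.6,0,0,0,0, 255,0,-3.3,0,0,0,0, 255,0,-3.3,0,0,0,0, 255,0,-3.3,0,0,0,0, 255,0,-3.3,0,0,0,0, 255,0,-2.3,0,0,0,0, 255,0,-1.5,0,0,0,0, 255,0,-0.7,0,0,0,0, 255,0,-0.1,0,0,0,0, 255,0,0,0,0,0,0, 255,0,0,0,0,0,0]'
python3 - <<'E'
from rig import *; import cv2,numpy as np
a=[get_image(n)["color"] for n in("side","scene")]
cv2.imwrite("pics/p4.png",np.hstack([cv2.resize(a[0][155:305,220:370],None,fx=2.6,fy=2.6),cv2.resize(a[1][170:320,230:380],None,fx=2.6,fy=2.6)]))
E
```

```text
clock: 6.1
position: [0.4336, -0.0138, 0.1297]
ee_rot: [0.616, -0.615, 0.348, -0.349]
contact_force: [-3.8, 1.9, 17.9]
width: 0.0002
```

View pics/p4.png

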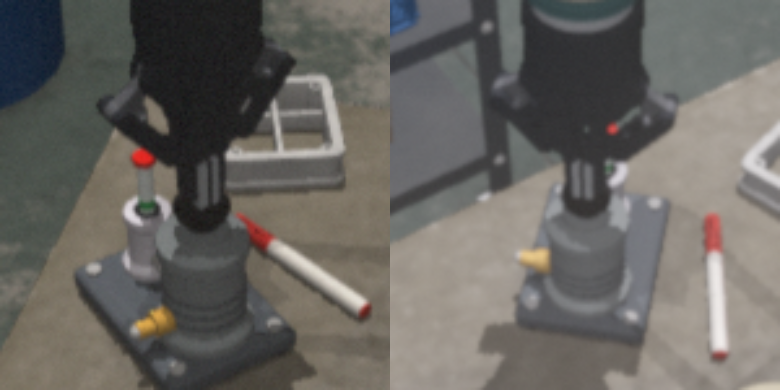

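```bash
python3 -m jog '[255,0,-1.6,0,0,0,0, 255,0,-3.3,0,0,0,0, 255,0,-3.3,0,0,0,0, 255,0,-3.3,0,0,0,0, 255,0,-3.3,0,0,0,0, 255,0,-2.3,0,0,0,0, 255,0,-1.5,0,0,0,0, 255,0,-0.7,0,0,0,0, 255,0,-0.1,0,0,0,0, 255,0,0,0,0,0,0, 255,0,0,0,0,0,0]'
python3 - <<'E'
from rig import *; from h import *
im=get_image("side");a=im["color"]
print(blob(im,(260,190,290,240),lambda c:(c[...,2].astype(int)-c[...,1]>60)))
for e in(.015,.023,.031,.036,.039): print(e,proj(im,[.4715,-.0765,.077+e-.003]))
cv2.imwrite("pics/p5.png",cv2.resize(a[190:280,245:335],None,fx=6,fy=6,interpolation=2))
E
```

```text
clock: 7.58
position: [0.4337, -0.0138, 0.1297]
ee_rot: [0.616, -0.615, 0.348, -0.349]
contact_force: [-4.0, 0.7, 17.8]
width: 0.0
[(array([11, 22,  9,  7, 48], dtype=int32), array([274.4375    , 215.29166667]))]
0.015 [275.89787479 228.00817542]
0.023 [275.69506755 224.46325989]
0.031 [275.49010554 220.88068052]
0.036 [275.36089474 218.62217465]
0.039 [275.28295422 217.25983385]
```

View pics/p5.png

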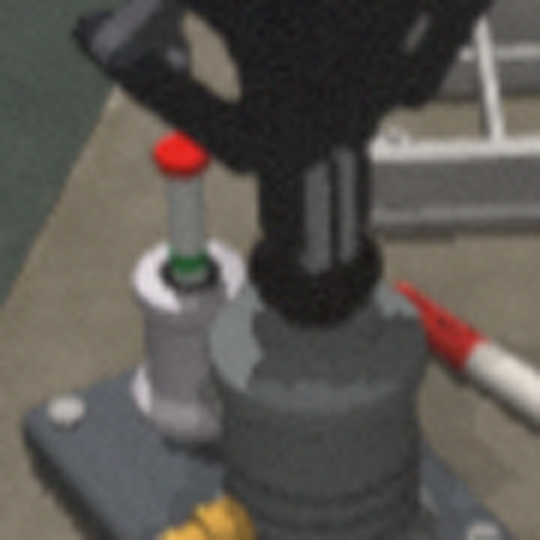

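The whole green band now shows, with grey shaft below it, and the cap row (215.3) corresponds to 0.04 m or slightly more. I'll do one more stroke to check the pin no longer moves, then retract.

```bash
python3 -m jog '[255,0,-1.6,0,0,0,0, 255,0,-3.3,0,0,0,0, 255,0,-3.3,0,0,0,0, 255,0,-3.3,0,0,0,0, 255,0,-3.3,0,0,0,0, 255,0,-2.3,0,0,0,0, 255,0,-1.5,0,0,0,0, 255,0,-0.7,0,0,0,0, 255,0,-0.1,0,0,0,0, 255,0,0,0,0,0,0, 255,0,0,0,0,0,0]'; python3 -m jog '[255,0,-1.6,0,0,0,0, 255,0,-3.3,0,0,0,0, 255,0,-6,0,0,0,0, 255,0,-10,0,0,0,0, 255,0,-14,0,0,0,0, 255,0,-17,0,0,0,0, 255,0,-17,0,0,0,0, 255,0,-17,0,0,0,0, 255,0,-17,0,0,0,0]'
python3 - <<'E'
from rig import *; from h import *
S=get_image("scene");im=get_image("side");a=im["color"]
D0=pickle.load(open("pics/side1.pkl","rb"))["color"]
print(blob(im,(260,190,290,240),lambda c:(c[...,2].astype(int)-c[...,1]>60)))
print("pad",blob(im,(280,205,325,245),lambda c:c.max(2)<45), "before",blob({"color":D0},(280,205,325,245),lambda c:c.max(2)<45))
cv2.imwrite("pics/p6.png",np.hstack([cv2.resize(x[165:305,240:380],None,fx=2.8,fy=2.8,interpolation=2) for x in(D0,a)]))
cv2.imwrite("pics/p7.png",S["color"])
E
```

```text
clock: 9.0
position: [0.4337, -0.0138, 0.1297]
ee_rot: [0.616, -0.615, 0.348, -0.349]
contact_force: [-3.9, 0.4, 18.3]
width: -0.0002
clock: 10.12
position: [0.4325, -0.0136, 0.2966]
ee_rot: [-0.615, 0.616, -0.349, 0.347]
contact_force: [-0.5, 0.2, 0.6]
width: -0.0001
[(array([11, 22,  9,  7, 55], dtype=int32), array([274.87272727, 215.01818182]))]
pad [(array([  7,   9,  21,  17, 205], dtype=int32), array([297.10243902, 222.63414634]))] before [(array([11,  9,  7,  6, 13], dtype=int32), array([294.46153846, 216.30769231])), (array([  7,  11,  21,  15, 184], dtype=int32), array([296.93478261, 223.56521739]))]
```

View pics/p6.png

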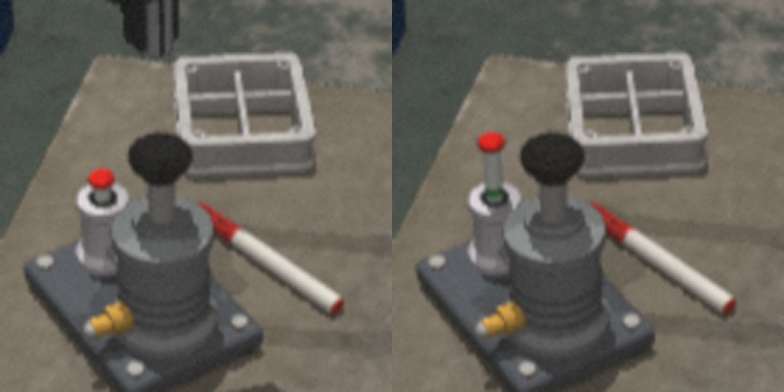

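View pics/p7.png

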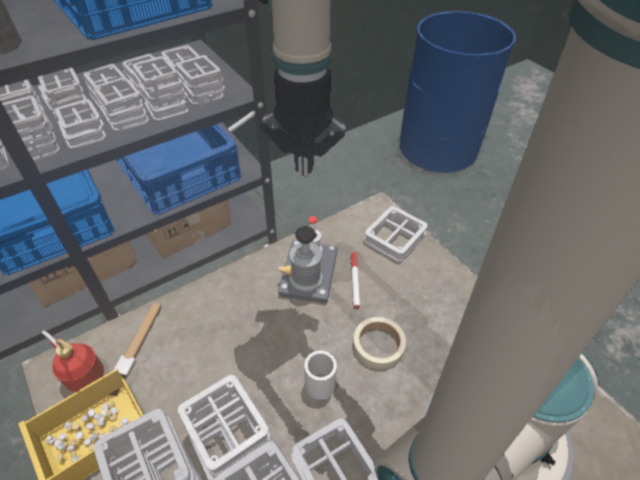

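The pin is out with its green band showing, and the extra stroke left the cap in place (row 215.0 against 215.3). The pad is back at its starting height, the pump, marker and frame look unmoved, and the hand is clear.

```bash
python3 -c "
from rig import *; print(sign_off())"
```

```text
the job is handed in; nothing more can be done
None
```

The grease pump is primed, and I handed the job in at about 10.2 s. I pressed the pad with closed fingertips for five strokes of about 27–28 mm, at up to about 18 N, and lifted clear of the pad after each one. Then I took the hand away to about 0.30 m.

**Last checks**
- **Pin:** the red cap sits at the height for about 40 mm out or slightly more, and the whole green band showed above the sleeve. The fifth stroke did not move it beyond image noise.
- **Pad and surroundings:** the pad is back at its starting image position, within about 1 pixel. By eye, the pump, marker and cast frame match the earlier pictures.
- **Contact:** the wrist force is near zero with the hand raised.

**Disagreements**
- The cap row read about 2 pixels above my prediction for 39 mm. My pin position was only estimated from the pad position and the pump's angle.
- The wrist and fixed cameras differed by about 3 mm on the pad position.
- On the first press the tips were about 3–4 mm off my target point, so I re-centred before the second stroke.

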